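# Ease the drying wedge out from under the hinged chopping board

## Task

The heavy white hinged chopping board has been left propped up on a wedge to dry; bring it down flat for service by working that wedge straight back out from under its front edge until the wedge is clear of the board. Draw it in small tugs of a centimetre or so, stopping after each tug to let the board settle on the wedge, so that the board comes down gently on the wedge's slope; do not lift, push or lean on the board itself. Leave the wedge lying flat on the worktop just in front of the board, let go of it, and leave the spare wedge, the scoop and the stack of trays where they are.

Things in the scene. Friction and masses are not known exactly. Their poses are not given: they have to be found in the camera images.
- front_edge (a point): Fixed point on the worktop, straight under the middle of the free front edge of the hinged white chopping board when it is down; the board lies to the robot's left with this edge facing the robot's right. x axis: level, from the front edge back to the hinge (towards the robot's left); y along the edge, z up. The wedge stands up to 70 mm to either side of the middle and up to 7 degrees askew.
- board (a joint): Hinge angle in rad of the board, a white slab 380 mm wide, 218 deep, 25 thick, 2 to 3 kg, hinged on a pin 220 mm behind front_edge, 18.5 mm up: 0 = down on its 6 mm rubber feet, growing as the front edge rises. Starts near 0.24: lower front edge about 60 mm, upper about 84 mm above the worktop. The hinge swings freely: the board drops if nothing holds it.
- wedge: The grey moulded plastic wedge under the board, 168 long, 80 wide, 52 mm high, about 0.3 kg, loose on the worktop. Origin: middle of its underside; x along it to the thin end (under the board), y across, z up. From the heel: lip 12 mm, groove 36 mm, crest 8 mm, slope 112 mm. Drawn out by the lip, against its x axis, it slides with about 5 to 20 N.
- wedge_lip (a point): Middle of the inner (board-side) face of the wedge's upright heel lip, 15 mm above the worktop; axes as the wedge. The lip is 12 mm thick, 22 mm high, over the full width. At the start the board's front edge is only 9 to 15 mm behind this face, some 35 mm above the lip's top.
- wedge_groove (a point): Middle of the floor of the finger groove between lip and crest, 18 mm behind the lip's inner face, 8 mm above the worktop. The groove is 36 mm long, open at both sides. The board's edge roofs most of it at the start, so a finger cannot go straight down but must slant in under the edge, 30 to 45 degrees from upright, tip towards the hinge.
- wedge_crest (a point): Middle of the back edge of the wedge's crest, 52 mm above the worktop, 44 mm behind the lip's inner face; the board rests here at the start. From here the slope falls straight over 112 mm to the 5 mm thick end. Once the crest is out past the front edge, that edge rides down the slope, 0.4 mm for each mm of travel.
- wedge_tip (a point): Middle of the wedge's thin end, on the underside, 156 mm behind the lip's inner face. The board reaches its feet just before this end comes out, after about 145 mm of travel. While a finger touches the wedge its pose is not reported.
- spare_mid (a point): A spare wedge of the same kind lying idle on the worktop to the right of the board; the point is at its middle, 20 mm up. Not to be moved.
- scoop_mid (a point): A steel portion scoop 215 mm long with a black handle, lying on the worktop to the right of the board; the point is at its middle, 14 mm up. Not to be moved.
- trays_mid (a point): A stack of cream meal trays 170 x 225 mm, 90 mm high, on the robot's right; the point is at its middle, 45 mm up. Not to be moved.
Things that resemble listed ones, but are neither listed nor needed, are in the scene too. Leave any green, purple or red look-alike of the wedge alone.

How it is judged:
On the way, in this order (a step that is already met when the one before it is completed fails the run):
1. after the first tugs the board has come part of the way down and rests still on the wedge (value of joint board between 0.115 and 0.19 rad and velocity of joint board between -0.015 and 0.015 rad/s), for 0.2 s.
2. after further tugs the board is most of the way down and again rests still on the wedge (value of joint board between 0.02 and 0.095 rad and velocity of joint board between -0.015 and 0.015 rad/s), for 0.2 s.
At the end, for the whole second after the job is handed in: The board is down on its feet (hinge within 0.012 rad of 0), the wedge's thin end is at least 2 mm in front of the board's front edge, and the wedge lies flat on the worktop (within 0.1 rad, 10 mm), at rest, its lip no more than 320 mm in front of the edge (value of joint board below 0.012 rad and x of wedge_tip in the frame of front_edge below -0.002 m and x of wedge_lip in the frame of front_edge above -0.32 m and angle between wedge's own z axis and vertical below 0.1 rad and height (world z) of wedge below 0.01 m and linear speed of wedge below 0.02 m/s); the robot touches nothing.
It fails at once if the board drops faster than 0.8 rad/s (velocity of joint board below -0.8 rad/s).
It fails at once if the board is lifted above where it was propped (value of joint board above 0.285 rad).
It fails at once if the robot leans on or pushes the board with more than 30 N (contact force between any of the arm, the fingers and board_c0 above 30 N).
It fails at once if the spare wedge, the scoop or the tray stack is moved by more than 30 mm (distance of any of spare_mid, scoop_mid, trays_mid from where it was at the start of the episode above 0.03 m).
It also fails if it takes over 54 s, if anything falls off the work surface, if the arm or the gripper's body presses on something with over 40 N, if the wrist force passes 120 N, or if a joint passes its speed limit or range.

## Robot

A 6-joint arm with a two-finger parallel gripper is mounted at the origin on the work surface. World frame = base frame: x ahead of the robot, y to its left, z up, the work surface at z = 0. Lengths are in m, angles in rad, forces in N, time in s.
With the tool pointing down it reaches from about 0.35 to 0.875 m from the base axis. Payload 4.2 kg.
Tool frame: the origin (TCP) lies on the centre line of the jaws, within the pads' length; the fingertips stand 8 mm ahead of it and the grasp point (between the pads) lies 11 mm behind it; z points along the fingers, y is the direction in which the jaws open and shut (so a half turn about z gives the same grasp; the last joint's range is limited). The gripper opens to 87 mm and grips with 3 to 60 N. Pads are 19 mm wide; open, the fingers measure 117 mm over their backs; the gripper's body (75 mm by 190 mm) begins 51 mm behind the grasp point.
Start: joints at [-1.065, 0.385, 0.008, 0, -1.194, -0.259], TCP at [0.153, -0.606, 0.231] pointing down, gripper open.
Joint ranges: [-3.14, 3.14], [-1.21, 2.06], [-1.07, 1.41], [-3.16, 2.05], [-2.99, -0.16], [-3.1, 3.1]. Speed limits (rad/s): [2.79, 2.79, 3.14, 3.14, 3.14, 3.14].

## Interface

Orientations are given as a unit quaternion [w, x, y, z].
In Python, from rig import manip, vision, workorder gives the robot as it stands. The module is installed in compiled form; this text tells all that it offers.
- The arm moves only by the tool drive_tool, never from a script. Its arguments are lists of equal length, an entry for each row: "offset": the shift along the tool's x, y, z each as a share of 0.1 m, from -1 to 1, a list of three; "dr": the turn, a rotation vector about the tool's x, y, z each as a share of 0.12 rad, from -1 to 1, a list of three. A call has 1 to 12 rows; each row shifts and turns the commanded pose from where the row before left it, along the tool's axes as they then stand; what a row does not reach is not made up. A row lasts 1/10 s, in which the tool goes at most 50 mm and 8.59 degrees, less where a joint would pass 70% of its speed; a pose out of reach is approached as far as the arm can. A call with a number of a shift or a turn outside -1 to 1 is refused whole. A call with a gripper value outside its range is refused whole. "hand" is the opening, from 0 (shut) to 1 (fully open), set as the call begins (left out, the last holds). The fingers move at their own pace and stop on an object; "newtons" is the grip in N (left out, the last holds). Time passes only in rows, so rows that do not move let the fingers close. It gives the time, the measured TCP pose, the force and the opening at its end, in the units of the state.
- manip.get_obs(): the state, without advancing time (a new reading comes with each control period).
- vision.read_camera(name): name is "side" or "top"; returns a dict with "frame" (384x512x3 uint8, blue, green, red), "depth" (384x512 float32, m along the optical axis (not along the pixel's ray), 0 where there is no reading), "K" (3x3 intrinsics, pixels), "k1" (the pictures are not rectified: a ray, as slopes to the right and down, at radius r is drawn at 1 + k1 r^2 times it, then the intrinsics apply), "extrinsics" (4x4, takes a point from camera to world coordinates). Camera axes: x right, y down, z forward; pixel columns grow to the right and rows downward; lengths in m; the calibration is good to about 2 mm. A picture is of the moment at which its call begins.
- workorder.sign_off(): hands the job in, once; it reports no verdict.
Trained networks look in a picture, given as the dict that the camera call returned (one of the last four; its "shot" number tells which), for a name from the list of things; names that differ only in an ending like _2 or _b are one class to them, and where a whole thing is asked for, a point or a joint stands for the part that bears it (a point fixed in the world has none). Each returns a list of dicts, best first, with "conf" (0 to 1); they miss things now and then, are a little off and sometimes report something else, mostly with a low value. They report only what shows in the picture. A call takes as long as a camera call. They do not tell look-alikes from the thing itself.
- vision.search_frame(query, picture): "rect" ([left, top, right, bottom] in pixels, round what is visible of it).
- vision.trace(query, picture): "region" (384x512 bool, what is visible of it) and "rect" ([left, top, right, bottom] in pixels, round what is visible of it).
The state is a dict: "clock": time; "joints": joint angles; "joint_vel": joint speeds; "effort": joint torques, N m; "ee_pos": TCP position; "tcp_rot": TCP orientation; "ft_force": force on the tool from outside, world axes, zero at the start; "wrist_torque": the same for the moment, N m; "width": finger opening in m.
Only numpy, scipy, OpenCV 4.12 (cv2) and the standard library are available. Lean on these libraries where they do the work, as an engineer would, in place of code of your own. Each camera call takes 0.05 s, during which the arm holds its last target.

## Working session

There is one attempt and no reset: what is moved stays moved. The work goes in short steps, Python scripts to look and compute and a tool call to move; the robot and the scene stay as the last step left them, time stands still between calls to the robot, and variables do not carry over. Pictures are saved under pics/ and viewed, and the job is handed in when it is done.

Besides the shell and the picture viewer there is one more tool, called after "Emit:" as name(argument=value, ...) on one line, values as JSON. drive_tool: Moves the arm, as the interface text tells. Its arguments: {"type":"object","properties":{"offset":{"type":"array","items":{"type":"array","items":{"type":"number","minimum":-1,"maximum":1}}},"dr":{"type":"array","items":{"type":"array","items":{"type":"number","minimum":-1,"maximum":1}}},"hand":{"type":"number"},"newtons":{"type":"number"}},"required":["offset","dr"]}

```bash
mkdir -p pics; cat > h.py <<'E'
import numpy as np, cv2
from rig import manip, vision, workorder
def pts(p):
    K=p["K"];k1=p["k1"];d=p["depth"];h,w=d.shape
    u,v=np.meshgrid(np.arange(w),np.arange(h))
    dist=np.array([k1,0,0,0,0.])
    n=cv2.undistortPoints(np.stack([u,v],-1).reshape(-1,1,2).astype(float),K,dist).reshape(h,w,2)
    c=np.dstack([n[...,0]*d,n[...,1]*d,d])
    W=c@p["extrinsics"][:3,:3].T+p["extrinsics"][:3,3]
    W[d==0]=np.nan
    return W
E
python3 - <<'E'
from h import *
o=manip.get_obs(); print({k:np.round(v,3) for k,v in o.items()})
for n in("side","top"):
    p=vision.read_camera(n); cv2.imwrite(f"pics/{n}0.png",p["frame"]); print(n,p["shot"],np.round(p["extrinsics"],3).tolist(),p["K"].tolist(),p["k1"])
    np.savez(f"{n}0.npz",W=pts(p),f=p["frame"])
    for q in ["wedge","board","spare_mid","scoop_mid","trays_mid"]:
        for r in vision.search_frame(q,p)[:5]: print(q,np.round(r["rect"]),round(r["conf"],2))
E
```

```text
{'clock': np.float64(0.0), 'joints': array([-1.065,  0.386,  0.007, -0.   , -1.194, -0.259]), 'joint_vel': array([-0.001,  0.   , -0.   ,  0.   , -0.002,  0.003]), 'effort': array([-1.0000e-03, -3.9067e+01,  1.8740e+01,  4.2200e+00,  1.1000e-02,
       -0.0000e+00]), 'ee_pos': array([ 0.153, -0.605,  0.229]), 'tcp_rot': array([-0.   , -0.123,  0.992,  0.001]), 'ft_force': array([ 0.048, -0.272, -0.423]), 'wrist_torque': array([-0.028,  0.036,  0.011]), 'width': np.float64(0.087)}
side 1 [[-0.998, -0.051, 0.031, 0.488], [-0.059, 0.75, -0.659, 0.963], [0.011, -0.66, -0.751, 1.165], [0.0, 0.0, 0.0, 1.0]] [[378.8986015518886, 0.0, 255.87311095800345], [0.0, 378.8986015518886, 187.66166243331358], [0.0, 0.0, 1.0]] -0.03223678319643993
wedge [256. 162. 300. 199.] 0.76
wedge [298. 311. 328. 368.] 0.71
board [185. 203. 299. 282.] 0.84
spare_mid [259. 135. 305. 162.] 0.91
scoop_mid [204. 134. 249. 150.] 0.51
trays_mid [248.  85. 285. 126.] 0.61
top 2 [[-0.03, -0.998, 0.052, 0.432], [-1.0, 0.029, -0.01, -0.007], [0.008, -0.052, -0.999, 1.249], [0.0, 0.0, 0.0, 1.0]] [[366.57653487341554, 0.0, 257.72056864443465], [0.0, 366.57653487341554, 190.13903926857583], [0.0, 0.0, 1.0]] -0.04406764888399738
wedge [ 72. 144. 110. 198.] 0.72
wedge [ 70. 229. 123. 257.] 0.61
wedge [216. 148. 226. 174.] 0.47
board [146. 105. 231. 237.] 0.78
spare_mid [324. 184. 360. 237.] 0.8
spare_mid [211. 146. 225. 174.] 0.64
scoop_mid [330. 106. 354. 167.] 0.84
scoop_mid [131. 105. 229. 237.] 0.33
trays_mid [389. 146. 461. 208.] 0.97
trays_mid [213. 147. 226. 174.] 0.2
```

View pics/side0.png

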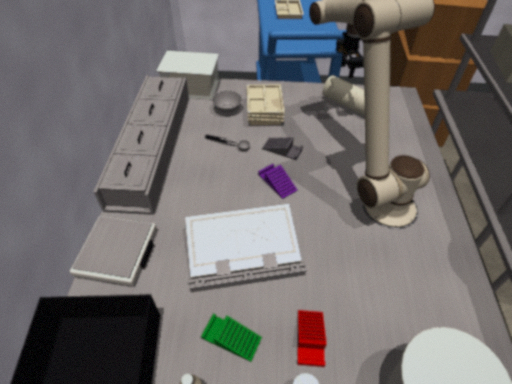

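View pics/top0.png

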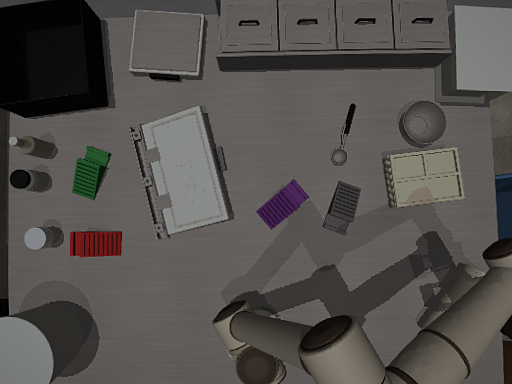

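```bash
python3 - <<'E'
import numpy as np,cv2
a=np.load("top0.npz");b=np.load("side0.npz")
A=cv2.resize(a["f"][95:245,140:260],None,fx=4,fy=4,interpolation=cv2.INTER_CUBIC)
B=cv2.resize(b["f"][120:290,180:320],None,fx=3.5,fy=3.5,interpolation=cv2.INTER_CUBIC)
cv2.imwrite("pics/ct.png",A);cv2.imwrite("pics/cs.png",B)
W=a["W"]
for r in (110,120,130,140,150,156,162,168,174,180,190,200,215,230): print(r,[ (c,*np.round(W[r,c]*1000).astype(int)) for c in range(204,234,2) if W[r,c,2]==W[r,c,2]])
E
```

```text
110 [(204, np.int64(780), np.int64(159), np.int64(-1)), (206, np.int64(780), np.int64(152), np.int64(1)), (208, np.int64(781), np.int64(146), np.int64(-4)), (210, np.int64(780), np.int64(138), np.int64(-2)), (212, np.int64(780), np.int64(131), np.int64(-2)), (214, np.int64(779), np.int64(124), np.int64(1)), (216, np.int64(779), np.int64(118), np.int64(-1)), (218, np.int64(778), np.int64(110), np.int64(1)), (220, np.int64(779), np.int64(104), np.int64(-2)), (222, np.int64(778), np.int64(97), np.int64(0)), (224, np.int64(779), np.int64(90), np.int64(-3)), (226, np.int64(779), np.int64(83), np.int64(-4)), (230, np.int64(777), np.int64(69), np.int64(0)), (232, np.int64(777), np.int64(62), np.int64(2))]
120 [(204, np.int64(729), np.int64(151), np.int64(66)), (206, np.int64(745), np.int64(153), np.int64(0)), (208, np.int64(745), np.int64(146), np.int64(-1)), (210, np.int64(745), np.int64(139), np.int64(-3)), (212, np.int64(744), np.int64(132), np.int64(2)), (214, np.int64(745), np.int64(126), np.int64(-5)), (216, np.int64(744), np.int64(118), np.int64(-2)), (218, np.int64(743), np.int64(11
[... 8793 characters left out ...]
06, np.int64(367), np.int64(161), np.int64(2)), (208, np.int64(367), np.int64(154), np.int64(-1)), (210, np.int64(367), np.int64(147), np.int64(2)), (212, np.int64(366), np.int64(141), np.int64(0)), (214, np.int64(366), np.int64(134), np.int64(-2)), (216, np.int64(366), np.int64(127), np.int64(-2)), (218, np.int64(366), np.int64(121), np.int64(-4)), (220, np.int64(366), np.int64(113), np.int64(-1)), (222, np.int64(365), np.int64(107), np.int64(-1)), (224, np.int64(365), np.int64(100), np.int64(2)), (226, np.int64(365), np.int64(93), np.int64(2)), (228, np.int64(365), np.int64(86), np.int64(2)), (230, np.int64(365), np.int64(79), np.int64(6)), (232, np.int64(364), np.int64(73), np.int64(-4))]
```

View pics/ct.png

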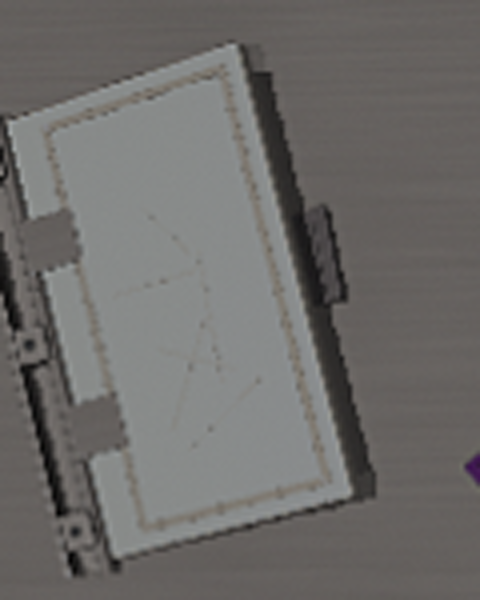

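```bash
python3 - <<'E'
import numpy as np,cv2
a=np.load("top0.npz");W=a["W"]
S=W[140:182,208:234].reshape(-1,3);S=S[(S[:,2]>11)&(S[:,2]<45)]
print(np.round(S*1000).astype(int).tolist())
# board top front edge line: points with z>78 near edge; rim per row
E=[]
for r in range(118,225):
    row=W[r,195:236]; ok=row[:,2]>68
    if ok.sum()>3:
        E.append(row[ok][-1])
E=np.array(E);print(len(E))
p=np.polyfit(E[:,0],E[:,1],1);res=E[:,1]-np.polyval(p,E[:,0]);k=abs(res)<.006;p=np.polyfit(E[k,0],E[k,1],1);print(p,np.degrees(np.arctan(p[0])),E[:3],E[-3:])
# board plane
B=W[125:220,170:205].reshape(-1,3);B=B[(B[:,2]>.04)&(B[:,2]<.09)]
A=np.c_[B[:,:2],np.ones(len(B))];c=np.linalg.lstsq(A,B[:,2],rcond=None)[0]
r=B[:,2]-A@c;k=abs(r)<.008;c=np.linalg.lstsq(A[k],B[k,2],rcond=None)[0];print("plane",c,"tilt",np.hypot(*c[:2]),np.degrees(np.arctan2(c[1],c[0])))
E
```

```text
[]
0Traceback (most recent call last):
  File "<stdin>", line 12, in <module>
IndexError: too many indices for array: array is 1-dimensional, but 2 were indexed
```

The wedge's grey lip shows in the crop at about (325,255), i.e. top image (221,159), in front of the board's lower right edge. Fixing units.

```bash
python3 - <<'E'
import numpy as np,cv2
a=np.load("top0.npz");W=a["W"]
S=W[140:182,208:234].reshape(-1,3);S=S[(S[:,2]>.012)&(S[:,2]<.03)]
print(len(S));
print(cv2.minAreaRect((S[:,:2]*1000).astype(np.float32)),S.mean(0))
E=[]
for r in range(118,225):
    row=W[r,195:236]; ok=row[:,2]>.068
    if ok.sum()>3: E.append(row[ok][-1])
E=np.array(E)
p=np.polyfit(E[:,0],E[:,1],1)
for _ in range(3):
    res=E[:,1]-np.polyval(p,E[:,0]);k=abs(res)<.006;p=np.polyfit(E[k,0],E[k,1],1)
print(p,np.degrees(np.arctan(p[0])),k.sum(),E[k].mean(0),E[:2],E[-2:])
B=W[125:220,150:215].reshape(-1,3);B=B[(B[:,2]>.035)&(B[:,2]<.09)]
A=np.c_[B[:,:2],np.ones(len(B))];k=np.ones(len(B),bool)
for _ in range(4):
    c=np.linalg.lstsq(A[k],B[k,2],rcond=None)[0]; k=abs(B[:,2]-A@c)<.008
print("plane",c,k.sum(),"tilt",np.hypot(*c[:2]),np.degrees(np.arctan2(c[1],c[0])))
Q=B[k];print(cv2.minAreaRect((Q[:,:2]*1000).astype(np.float32)))
b=np.load("side0.npz");W=b["W"]
S=W[190:225,230:300].reshape(-1,3);S=S[(S[:,2]>.012)&(S[:,2]<.03)];print("side",len(S),S.mean(0) if len(S) else 0)
print(np.round(S[:40]*1000).astype(int).tolist())
E
```

```text
89
((607.1674194335938, 106.99140167236328), (78.30062103271484, 22.840564727783203), 9.334816932678223) [0.60771503 0.10162438 0.02052998]
[ 0.23223515 -0.0164942 ] 13.074335119962287 102 [0.56759857 0.11532214 0.07341088] [[0.73371724 0.15314836 0.07169042]
 [0.72982878 0.15289812 0.0740013 ]] [[0.39539831 0.11830701 0.07477809]
 [0.39239239 0.13182318 0.06909782]]
plane [ 0.0529163  -0.24021238  0.08135376] 5234 tilt 0.24597178953687088 -77.57675327572882
((564.476318359375, 229.63150024414062), (220.19375610351562, 314.4211120605469), 88.79369354248047)
side 27 [ 0.4337411  -0.03336227  0.01469302]
[[453, -37, 16], [449, -36, 18], [445, -37, 17], [441, -37, 18], [437, -37, 18], [433, -39, 17], [429, -42, 13], [425, -37, 19], [417, -39, 17], [405, -44, 13], [449, -32, 17], [445, -36, 12], [441, -35, 13], [437, -36, 13], [433, -36, 14], [425, -38, 12], [417, -38, 12], [449, -29, 14], [445, -27, 17], [437, -31, 13], [429, -28, 16], [421, -32, 13], [437, -23, 16], [433, -26, 13], [417, -27, 13], [425, -22, 12], [433, -16, 12]]
```

View pics/cs.png

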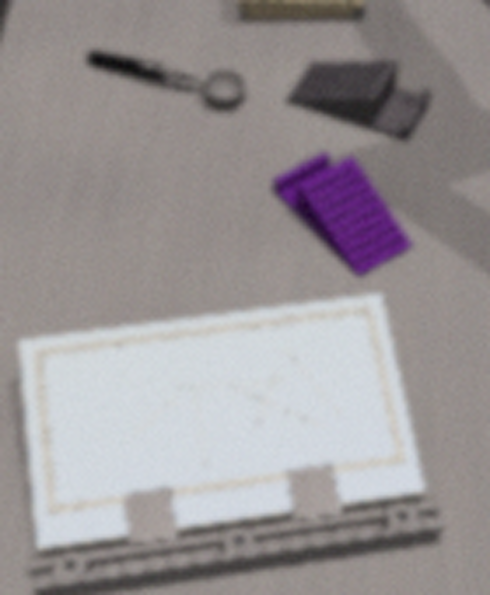

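```bash
python3 - <<'E'
import numpy as np,cv2
a=np.load("top0.npz")
A=a["f"][138:182,200:240];A=cv2.resize(A,None,fx=13,fy=13,interpolation=cv2.INTER_NEAREST)
A=cv2.convertScaleAbs(A,alpha=1.6)
cv2.imwrite("pics/lip.png",A)
g=cv2.cvtColor(a["f"],cv2.COLOR_BGR2GRAY)
for r in range(143,175): print(r,g[r,204:234].tolist())
E
```

```text
143 [128, 138, 139, 143, 135, 85, 52, 45, 42, 42, 47, 84, 99, 98, 97, 97, 96, 97, 96, 97, 97, 97, 96, 97, 96, 98, 97, 98, 98, 98]
144 [110, 131, 140, 141, 145, 90, 54, 47, 43, 45, 39, 47, 91, 99, 96, 97, 97, 97, 97, 97, 96, 95, 96, 96, 96, 97, 96, 96, 96, 97]
145 [127, 137, 140, 140, 146, 91, 55, 50, 43, 43, 41, 46, 93, 101, 99, 96, 91, 92, 96, 96, 96, 96, 96, 96, 96, 96, 96, 96, 96, 96]
146 [121, 134, 139, 139, 144, 113, 67, 49, 45, 44, 43, 37, 93, 96, 91, 82, 65, 68, 94, 99, 97, 97, 96, 95, 95, 96, 96, 97, 95, 95]
147 [120, 133, 139, 138, 142, 138, 82, 51, 46, 42, 42, 37, 89, 79, 69, 67, 73, 46, 80, 99, 99, 97, 97, 97, 97, 97, 97, 97, 96, 96]
148 [122, 127, 137, 139, 140, 145, 87, 53, 46, 39, 32, 32, 68, 71, 72, 69, 73, 36, 37, 93, 99, 96, 97, 97, 96, 96, 97, 96, 97, 96]
149 [123, 126, 136, 139, 140, 146, 91, 57, 45, 31, 27, 23, 66, 73, 76, 72, 72, 49, 30, 91, 99, 97, 96, 96, 95, 96, 96, 96, 97, 95]
150 [126, 120, 134, 139, 140, 145, 114, 71, 50, 33, 26, 25, 60, 71, 67, 68, 70, 69, 36, 92, 101, 98, 97, 97, 96, 96, 97, 96, 96, 96]
151 [124, 121, 132, 138, 139, 143, 139, 85, 56, 36, 
[... 2494 characters left out ...]
 98, 98]
170 [139, 138, 138, 138, 141, 128, 122, 134, 140, 140, 143, 135, 82, 54, 32, 25, 27, 60, 48, 53, 58, 62, 63, 94, 98, 96, 97, 96, 97, 97]
171 [139, 138, 138, 139, 140, 132, 123, 129, 138, 139, 141, 146, 84, 56, 39, 34, 36, 30, 41, 98, 105, 103, 100, 98, 97, 97, 97, 96, 96, 96]
172 [138, 139, 138, 138, 140, 134, 124, 120, 136, 140, 141, 146, 85, 53, 52, 46, 45, 42, 50, 96, 100, 98, 97, 96, 96, 96, 96, 97, 96, 97]
173 [138, 139, 139, 138, 139, 135, 126, 108, 133, 141, 140, 144, 107, 61, 49, 44, 44, 42, 46, 95, 99, 97, 97, 98, 97, 97, 96, 97, 97, 97]
174 [138, 139, 138, 139, 139, 142, 124, 122, 134, 140, 140, 142, 137, 80, 54, 46, 42, 42, 35, 95, 100, 96, 98, 98, 97, 98, 97, 97, 99, 98]
```

View pics/lip.png

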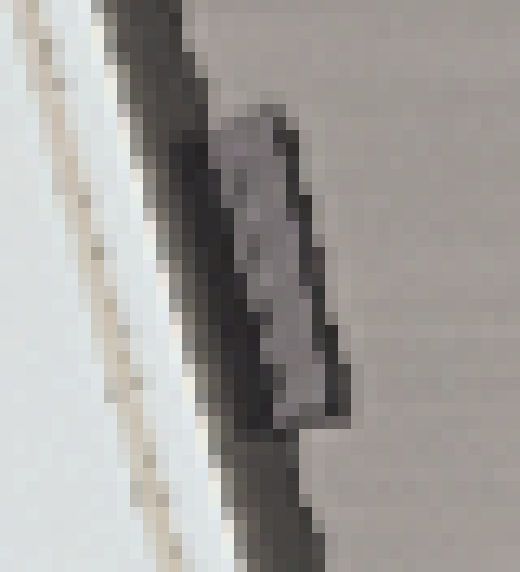

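Candidates for the wedge in the top image are the grey lip under the board edge (221,159), the grey spare (342,210), purple (283,204), green (90,172) and red (96,243). By its description it is the grey one whose lip sticks out under the board's front edge. The crop confirms this: the lit lip top runs from about (221,147) to (225,170), with the dark groove behind it.

```bash
cat >> h.py <<'E'
from scipy.spatial.transform import Rotation as R
def ray(p,u,v,z):
    n=cv2.undistortPoints(np.array([[[u,v]]],float),p["K"],np.array([p["k1"],0,0,0,0.])).ravel()
    d=p["extrinsics"][:3,:3]@np.r_[n,1];c=p["extrinsics"][:3,3];return c+d*(z-c[2])/d[2]
def obs():
    o=manip.get_obs();q=o["tcp_rot"];return o,np.array(o["ee_pos"]),R.from_quat([q[1],q[2],q[3],q[0]])
def frame(psi,th):
    h=np.array([-np.sin(psi),np.cos(psi),0]);e=np.array([np.cos(psi),np.sin(psi),0]);Z=np.array([0,0,1.])
    z=np.sin(th)*h-np.cos(th)*Z;y=-e;x=np.cross(y,z);return h,e,R.from_matrix(np.c_[x,y,z])
def plan(P,Q,n):
    o,p,r=obs();rv=(r.inv()*Q).as_rotvec()/n
    S=[];D=[];cp,cr=p.copy(),r
    for i in range(n):
        t=p+(P-p)*(i+1)/n
        d=np.round(cr.inv().apply(t-cp)/.1,2);w=np.round((cr.inv()*(r*R.from_rotvec(rv*(i+1)))).as_rotvec()/.12,2)
        S.append(d.tolist());D.append(w.tolist());cp=cp+cr.apply(d*.1);cr=cr*R.from_rotvec(w*.12)
    print("offset",S);print("dr",D);print("res mm",(P-cp)*1000,(cr.inv()*Q).magnitude())
E
cat > geo.py <<'E'
from h import *
E
python3 - <<'E'
from h import *
p=vision.read_camera("top")
a=ray(p,221.0-.5,147.0,.022);b=ray(p,225.0-.5,168,.022)
print("outer line",a,b,np.degrees(np.arctan2(*(a-b)[[1,0]])))
i1=ray(p,216.5,152,.022);i2=ray(p,220.5,168,.022);print("inner",i1,i2)
e1=ray(p,209.5,147,.084);e2=ray(p,215.5,171,.084);print("board edge",np.degrees(np.arctan2(*(e1-e2)[[1,0]])),e1,e2)
t=ray(p,218.5,146.3,.022);l=ray(p,223,169.8,.022);print("ends",t,l,np.linalg.norm(t-l),(t+l)/2)
E
```

```text
outer line [0.64542973 0.10281341 0.022     ] [0.57385265 0.0910454  0.022     ] 9.336491960834136
inner [0.62882886 0.11669025 0.022     ] [0.57424582 0.10448879 0.022     ]
board edge 12.654506339834438 [0.63569894 0.13251218 0.084     ] [0.55792426 0.11504978 0.084     ]
ends [0.64800991 0.10950436 0.022     ] [0.56792247 0.09623362 0.022     ] 0.08117949546601026 [0.60796619 0.10286899 0.022     ]
```

```bash
cat > geo.py <<'E'
from h import *
psi=np.radians(9.7);th=np.radians(40)
h,e,Q=frame(psi,th)
L=np.array([.607,.1095,0])
F=L+.0162*h+np.array([0,0,.0237])
zt=Q.apply([0,0,1]);PRE=F-.11*zt
E
python3 - <<'E'
from geo import *
print(F,PRE,Q.as_quat())
plan(PRE+[0,0,.08],Q,24)
E
```

```text
[0.60427047 0.1254684  0.0237    ] [0.61618379 0.05577262 0.10796489] [ 0.71826252 -0.60590525 -0.26142618 -0.22053148]
offset [[-0.25, 0.22, 0.02], [-0.27, 0.2, 0.03], [-0.28, 0.19, 0.04], [-0.29, 0.17, 0.04], [-0.29, 0.15, 0.06], [-0.3, 0.13, 0.07], [-0.31, 0.12, 0.08], [-0.31, 0.09, 0.09], [-0.32, 0.07, 0.1], [-0.31, 0.05, 0.11], [-0.32, 0.03, 0.11], [-0.31, 0.0, 0.13], [-0.31, -0.01, 0.13], [-0.31, -0.03, 0.13], [-0.3, -0.06, 0.15], [-0.29, -0.08, 0.14], [-0.29, -0.09, 0.16], [-0.27, -0.12, 0.16], [-0.26, -0.14, 0.16], [-0.25, -0.15, 0.16], [-0.24, -0.18, 0.17], [-0.22, -0.19, 0.16], [-0.21, -0.21, 0.17], [-0.19, -0.22, 0.17]]
dr [[-0.18, -0.19, -0.5], [-0.18, -0.2, -0.49], [-0.18, -0.19, -0.5], [-0.18, -0.2, -0.49], [-0.18, -0.19, -0.5], [-0.18, -0.2, -0.49], [-0.18, -0.19, -0.5], [-0.18, -0.2, -0.5], [-0.18, -0.2, -0.49], [-0.18, -0.19, -0.5], [-0.18, -0.2, -0.49], [-0.18, -0.19, -0.5], [-0.18, -0.2, -0.49], [-0.18, -0.19, -0.5], [-0.19, -0.2, -0.49], [-0.18, -0.19, -0.5], [-0.18, -0.2, -0.5], [-0.18, -0.19, -0.49], [-0.18, -0.2, -0.5], [-0.18, -0.19, -0.49], [-0.18, -0.19, -0.5], [-0.18, -0.2, -0.49], [-0.18, -0.19, -0.5], [-0.18, -0.2, -0.49]]
res mm [-0.241986   -0.09195803 -0.12155204] 0.000603591852687748
```

Emit:
drive_tool(offset=[[-0.25,0.22,0.02],[-0.27,0.2,0.03],[-0.28,0.19,0.04],[-0.29,0.17,0.04],[-0.29,0.15,0.06],[-0.3,0.13,0.07],[-0.31,0.12,0.08],[-0.31,0.09,0.09],[-0.32,0.07,0.1],[-0.31,0.05,0.11],[-0.32,0.03,0.11],[-0.31,0.0,0.13]], dr=[[-0.18,-0.2,-0.5],[-0.18,-0.2,-0.5],[-0.18,-0.2,-0.5],[-0.18,-0.2,-0.5],[-0.18,-0.2,-0.5],[-0.18,-0.2,-0.5],[-0.18,-0.2,-0.5],[-0.18,-0.2,-0.5],[-0.18,-0.2,-0.5],[-0.18,-0.2,-0.5],[-0.18,-0.2,-0.5],[-0.18,-0.2,-0.5]], hand=0.4)

```text
clock: 1.85
ee_pos: [0.3846, -0.2738, 0.2103]
tcp_rot: [0.124, -0.461, 0.867, 0.142]
ft_force: [0.2, -0.9, 0.6]
width: 0.035
```

```bash
python3 - <<'E'
from geo import *
o,_,_=obs();print(o["joints"],o["ee_pos"],o["width"])
plan(PRE+[0,0,.08],Q,12)
E
```

```text
[-0.52761206  0.24792325 -0.15854676 -0.37627756 -1.3009657   0.06172329] [ 0.38459975 -0.27378159  0.21033027] 0.034955906024914975
offset [[-0.31, -0.02, 0.13], [-0.3, -0.04, 0.14], [-0.3, -0.05, 0.15], [-0.29, -0.08, 0.15], [-0.28, -0.1, 0.15], [-0.27, -0.12, 0.16], [-0.26, -0.14, 0.16], [-0.25, -0.16, 0.17], [-0.23, -0.17, 0.16], [-0.22, -0.19, 0.17], [-0.21, -0.21, 0.17], [-0.19, -0.22, 0.17]]
dr [[-0.18, -0.19, -0.49], [-0.18, -0.19, -0.49], [-0.19, -0.2, -0.48], [-0.18, -0.19, -0.49], [-0.18, -0.19, -0.49], [-0.18, -0.19, -0.49], [-0.18, -0.19, -0.48], [-0.19, -0.2, -0.49], [-0.18, -0.19, -0.49], [-0.18, -0.19, -0.49], [-0.18, -0.19, -0.49], [-0.19, -0.19, -0.48]]
res mm [ 0.17108436 -0.3116591  -0.19740928] 0.0006829373859728294
```

Emit:
drive_tool(offset=[[-0.31,-0.02,0.13],[-0.3,-0.04,0.14],[-0.3,-0.05,0.15],[-0.29,-0.08,0.15],[-0.28,-0.1,0.15],[-0.27,-0.12,0.16],[-0.26,-0.14,0.16],[-0.25,-0.16,0.17],[-0.23,-0.17,0.16],[-0.22,-0.19,0.17],[-0.21,-0.21,0.17],[-0.19,-0.22,0.17]], dr=[[-0.18,-0.19,-0.49],[-0.18,-0.19,-0.49],[-0.19,-0.2,-0.48],[-0.18,-0.19,-0.49],[-0.18,-0.19,-0.49],[-0.18,-0.19,-0.49],[-0.18,-0.19,-0.48],[-0.19,-0.2,-0.49],[-0.18,-0.19,-0.49],[-0.18,-0.19,-0.49],[-0.18,-0.19,-0.49],[-0.19,-0.19,-0.48]])

```text
clock: 3.05
ee_pos: [0.6169, 0.0554, 0.1873]
tcp_rot: [-0.22, 0.718, -0.606, -0.262]
ft_force: [0.1, -0.9, 0.3]
width: 0.035
```

```bash
python3 - <<'E'
from geo import *
o,_,_=obs();print(o["joints"],o["ee_pos"],o["width"])
plan(PRE,Q,4)
E
```

```text
[-0.01615085  0.52893261  0.20064723 -0.69115569 -1.43634363  0.35043556] [0.61685816 0.05544845 0.18726438] 0.034993760346853475
offset [[0.13, 0.0, 0.15], [0.12, 0.0, 0.16], [0.13, 0.0, 0.15], [0.13, 0.01, 0.15]]
dr [[0.0, 0.0, -0.0], [0.0, 0.0, -0.0], [0.0, 0.0, -0.01], [0.01, 0.0, 0.0]]
res mm [0.40819758 0.36056146 0.2109894 ] 0.0005782392686594794
```

Emit:
drive_tool(offset=[[0.13,0,0.15],[0.13,0,0.15],[0.13,0,0.15],[0.13,0,0.15],[0,0,0]], dr=[[0,0,0],[0,0,0],[0,0,0],[0,0,0],[0,0,0]])

```text
clock: 3.55
ee_pos: [0.6138, 0.0525, 0.1039]
tcp_rot: [-0.218, 0.716, -0.609, -0.264]
ft_force: [0.1, 0.8, -0.6]
width: 0.0352
```

```bash
python3 - <<'E'
from geo import *
plan(PRE,Q,1);plan(F,Q,5)
for n in("side","top"):
    p=vision.read_camera(n)
    A=p["frame"][90:230,180:330] if n=="top" else p["frame"][100:300,170:340]
    cv2.imwrite(f"pics/{n}1.png",cv2.resize(A,None,fx=4 if n=="top" else 3,fy=4 if n=="top" else 3,interpolation=cv2.INTER_CUBIC))
E
```

```text
offset [[-0.05, -0.03, -0.01]]
dr [[0.04, 0.01, -0.08]]
res mm [-0.10544855 -0.33875224  0.08120428] 0.000240635920490333
offset [[-0.01, -0.01, 0.22], [-0.01, -0.0, 0.21], [-0.01, -0.01, 0.22], [-0.01, -0.01, 0.22], [-0.01, -0.0, 0.22]]
dr [[0.01, 0.0, -0.02], [0.01, 0.0, -0.01], [0.0, 0.01, -0.02], [0.01, -0.0, -0.01], [0.01, 0.0, -0.02]]
res mm [ 0.24932494 -0.3644089   0.00576045] 0.00024063170716007797
```

View pics/top1.png

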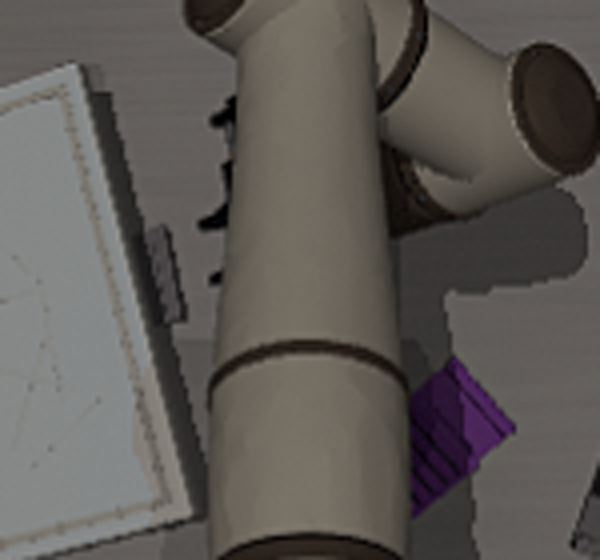

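View pics/side1.png

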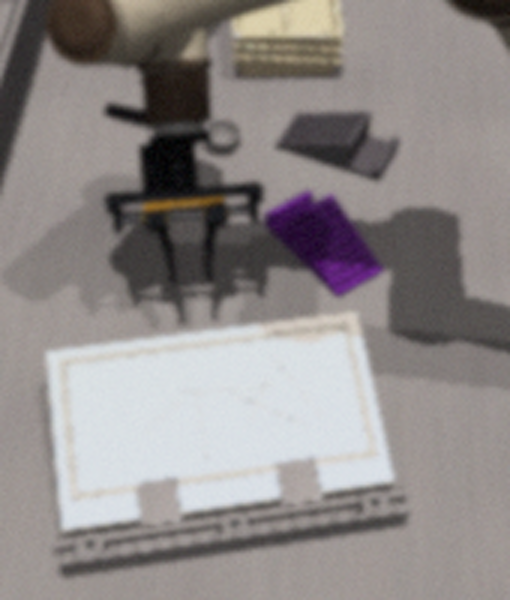

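The picture shows both fingers pointing at the lip: finger tips at crop (205,220) and (215,280), lip centre at crop (167,273), nothing in the way. Correcting a little and sliding in halfway, then checking.

Emit:
drive_tool(offset=[[-0.05,-0.03,0],[0,0,0.2],[0,0,0.2],[0,0,0.2],[0,0,0]], dr=[[0.04,0.01,-0.08],[0,0,0],[0,0,0],[0,0,0],[0,0,0]])

```text
clock: 4.15
ee_pos: [0.6114, 0.097, 0.0647]
tcp_rot: [-0.222, 0.72, -0.604, -0.26]
ft_force: [-0.2, 0.0, -0.1]
width: 0.0349
```

```bash
python3 - <<'E'
from geo import *
plan(F,Q,3)
p=vision.read_camera("top")
A=p["frame"][120:190,195:265]
cv2.imwrite(f"pics/top2.png",cv2.resize(A,None,fx=8,fy=8,interpolation=cv2.INTER_CUBIC))
E
```

```text
offset [[0.01, 0.01, 0.17], [0.02, 0.01, 0.16], [0.01, 0.0, 0.17]]
dr [[-0.01, -0.0, 0.02], [-0.0, -0.0, 0.02], [-0.01, -0.0, 0.02]]
res mm [-0.32239933  0.15205034 -0.09644346] 0.0008006053405005035
```

View pics/top2.png

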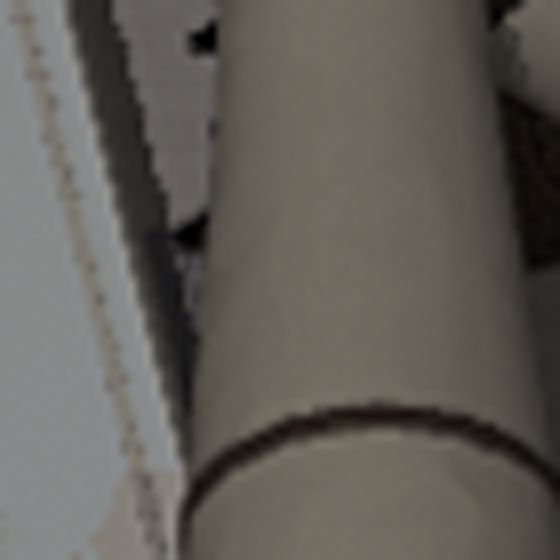

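The forearm hides the lip now; one finger tip shows at crop (190,235), just in front of the board edge. No contact force. Continuing.

Emit:
drive_tool(offset=[[0.01,0,0.1],[0.01,0,0.1],[0.01,0,0.1],[0.01,0,0.1],[0,0,0]], dr=[[0,0,0.01],[0,0,0.01],[0,0,0.01],[0,0,0.01],[0,0,0]])

```text
clock: 4.7
ee_pos: [0.6075, 0.1185, 0.0302]
tcp_rot: [-0.221, 0.718, -0.606, -0.261]
ft_force: [-1.3, -0.6, -0.5]
width: 0.0348
```

Emit:
drive_tool(offset=[[0,0,0.06],[0,0,0.04],[0,0,0]], dr=[[0,0,0],[0,0,0],[0,0,0]])

```text
clock: 5.0
ee_pos: [0.6074, 0.1243, 0.0238]
tcp_rot: [-0.222, 0.718, -0.606, -0.26]
ft_force: [0.9, 0.4, 0.8]
width: 0.0348
```

```bash
python3 - <<'E'
from geo import *
for _ in range(3):
    o,p,r=obs();d=p-F;print("along h,e,z mm",d@h*1e3,d@e*1e3,d[2]*1e3,o["ft_force"]); vision.read_camera("top")
plan(F,Q,1)
E
```

```text
along h,e,z mm -1.6487887239954782 2.8534812221491728 0.0752474740845846 [0.92081759 0.38095531 0.75748494]
along h,e,z mm -1.9091807172753985 3.001119420512183 0.31768347446686773 [-0.39904099  0.16392666  0.6431843 ]
along h,e,z mm -2.05969182721035 3.136037079874581 0.5386735964358208 [0.35509365 0.65489508 0.2117467 ]
offset [[-0.01, 0.03, 0.02]]
dr [[-0.04, -0.02, 0.01]]
res mm [-0.24953162  0.03853609  0.25832491] 0.0008654288966813754
```

Emit:
drive_tool(offset=[[0.038,0,-0.032],[0.038,0,-0.032],[0,0,0],[0,0,0]], dr=[[0,0,0],[0,0,0],[0,0,0],[0,0,0]])

```text
clock: 5.55
ee_pos: [0.6084, 0.1166, 0.0251]
tcp_rot: [-0.223, 0.718, -0.606, -0.262]
ft_force: [-1.6, 7.1, 1.5]
width: 0.0347
```

Emit:
drive_tool(offset=[[0.038,0,-0.032],[0.038,0,-0.032],[0,0,0],[0,0,0]], dr=[[0,0,0],[0,0,0],[0,0,0],[0,0,0]])

```text
clock: 5.95
ee_pos: [0.6097, 0.1078, 0.0252]
tcp_rot: [-0.223, 0.717, -0.606, -0.262]
ft_force: [-1.9, 9.7, 1.1]
width: 0.0349
```

```bash
cat > chk.py <<'E'
from geo import *
import sys
p=vision.read_camera("top");W=pts(p)
o,q,r=obs();d=q-F;print("h,e,z mm",np.round([d@h*1e3,d@e*1e3,d[2]*1e3],1),"F",np.round(o["ft_force"],1),"ori err",np.round((r.inv()*Q).as_rotvec(),3),o["clock"])
B=W[120:225,150:232].reshape(-1,3);B=B[np.isfinite(B[:,2])]
# board frame: normal 12.7deg, plane fit
ps=np.radians(12.6);hb=np.array([-np.sin(ps),np.cos(ps),0]);eb=np.array([np.cos(ps),np.sin(ps),0])
fe=np.array([.6069,.1165,0])
s=(B-fe)@hb;t=(B-fe)@eb
k=(s>.03)&(s<.15)&(t>-.2)&(t<.12)&(B[:,2]>.015)&(B[:,2]<.1)
for _ in range(4):
    c=np.polyfit(s[k],B[k,2],1);k=k&(abs(B[:,2]-np.polyval(c,s))<.008)
print("board angle",-np.arctan(c[0]),"n",k.sum())
A=p["frame"][90:240,140:330]
cv2.imwrite(f"pics/{sys.argv[1]}.png",cv2.resize(A,None,fx=4,fy=4,interpolation=cv2.INTER_CUBIC))
E
python3 chk.py t3
```

```text
h,e,z mm [-18.3   2.4   1.5] F [-2.6 10.3  0.8] ori err [-0.003  0.005  0.001] 6.0
board angle 0.23206405295714477 n 3388
```

View pics/t3.png

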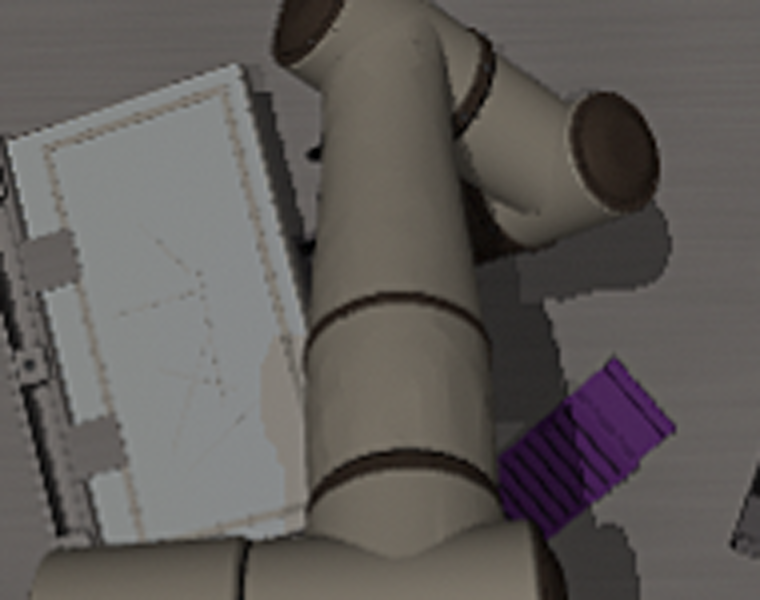

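Contact made, pulling at about 10 N. Continuing tugs with rests.

Emit:
drive_tool(offset=[[0.04,0,-0.031],[0.04,0,-0.031],[0,0,0],[0,0,0],[0,0,0],[0.039,0,-0.031],[0.039,0,-0.031],[0,0,0],[0,0,0],[0,0,0]], dr=[[0,0,0],[0,0,0],[0,0,0],[0,0,0],[0,0,0],[0,0,0],[0,0,0],[0,0,0],[0,0,0],[0,0,0]])

```text
clock: 7.0
ee_pos: [0.6133, 0.0886, 0.0251]
tcp_rot: [-0.224, 0.717, -0.605, -0.262]
ft_force: [-1.3, 10.1, 3.6]
width: 0.0349
```

```bash
python3 chk.py t4
```

```text
h,e,z mm [-37.9   2.7   1.4] F [-1.7  9.9  2.2] ori err [-0.003  0.006  0.001] 7.05
board angle 0.21411058507409172 n 3366
```

Emit:
drive_tool(offset=[[0.039,0,-0.031],[0.039,0,-0.031],[0,0,0],[0,0,0],[0,0,0],[0,0,0],[0.039,0,-0.031],[0.039,0,-0.031],[0,0,0],[0,0,0],[0,0,0],[0,0,0]], dr=[[0,0,0],[0,0,0],[0,0,0],[0,0,0],[0,0,0],[0,0,0],[0,0,0],[0,0,0],[0,0,0],[0,0,0],[0,0,0],[0,0,0]])

```text
clock: 8.25
ee_pos: [0.6173, 0.0682, 0.025]
tcp_rot: [-0.224, 0.718, -0.605, -0.262]
ft_force: [-1.0, 8.9, 4.0]
width: 0.0349
```

```bash
python3 chk.py t5
```

```text
h,e,z mm [-58.6   3.2   1.3] F [-1.7  9.2  4.6] ori err [-0.005  0.005  0.002] 8.3
board angle 0.1761839664288657 n 3246
```

View pics/t5.png

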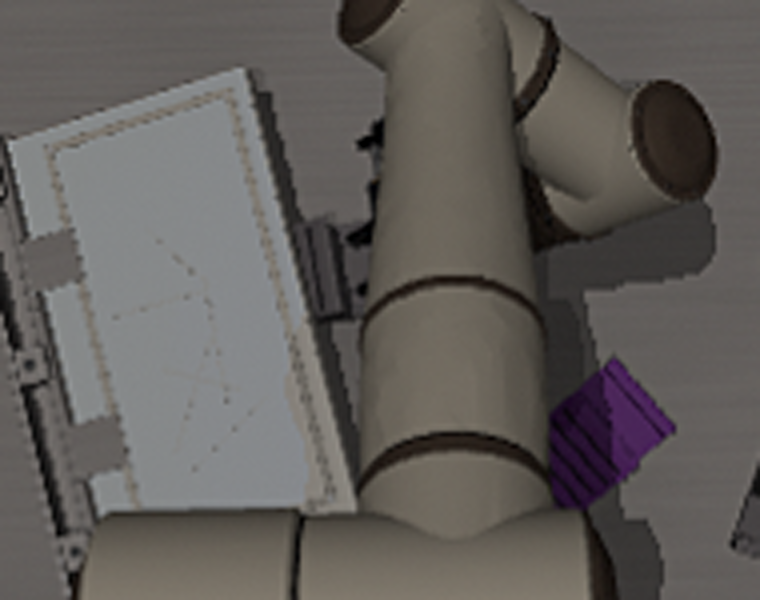

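The crest now shows at crop (325,265), in front of the edge, with fingers in the groove at (360,235). The board is at about 0.176 rad and still.

Emit:
drive_tool(offset=[[0.039,0,-0.031],[0.039,0,-0.031],[0,0,0],[0,0,0],[0,0,0],[0,0,0],[0.039,0,-0.031],[0.039,0,-0.031],[0,0,0],[0,0,0],[0,0,0],[0,0,0]], dr=[[0,0,0],[0,0,0],[0,0,0],[0,0,0],[0,0,0],[0,0,0],[0,0,0],[0,0,0],[0,0,0],[0,0,0],[0,0,0],[0,0,0]])

```text
clock: 9.5
ee_pos: [0.6206, 0.049, 0.0249]
tcp_rot: [-0.224, 0.718, -0.605, -0.262]
ft_force: [-1.7, 9.0, 5.8]
width: 0.0348
```

```bash
python3 chk.py t6
```

```text
h,e,z mm [-78.1   3.2   1.2] F [-1.4  9.1  5.7] ori err [-0.004  0.006  0.002] 9.55
board angle 0.14372243389427236 n 3090
```

Emit:
drive_tool(offset=[[0.039,0,-0.031],[0.039,0,-0.031],[0,0,0],[0,0,0],[0,0,0],[0,0,0],[0.039,0,-0.031],[0.039,0,-0.031],[0,0,0],[0,0,0],[0,0,0],[0,0,0]], dr=[[0,0,0],[0,0,0],[0,0,0],[0,0,0],[0,0,0],[0,0,0],[0,0,0],[0,0,0],[0,0,0],[0,0,0],[0,0,0],[0,0,0]])

```text
clock: 10.75
ee_pos: [0.6238, 0.0298, 0.0248]
tcp_rot: [-0.224, 0.718, -0.605, -0.262]
ft_force: [-1.7, 9.4, 7.6]
width: 0.0346
```

```bash
python3 chk.py t7
```

```text
h,e,z mm [-97.5   3.1   1.2] F [-0.7 11.2  7.7] ori err [-0.004  0.007  0.003] 10.8
board angle 0.10429443379213056 n 2930
```

View pics/t7.png

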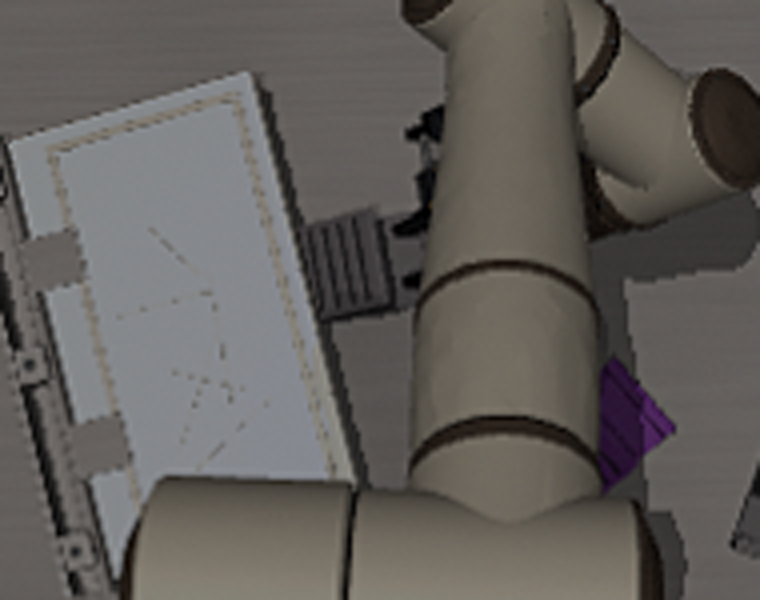

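Emit:
drive_tool(offset=[[0.038,0,-0.032],[0.038,0,-0.032],[0,0,0],[0,0,0],[0,0,0],[0,0,0],[0.038,0,-0.032],[0.038,0,-0.032],[0,0,0],[0,0,0],[0,0,0],[0,0,0]], dr=[[0,0,0],[0,0,0],[0,0,0],[0,0,0],[0,0,0],[0,0,0],[0,0,0],[0,0,0],[0,0,0],[0,0,0],[0,0,0],[0,0,0]])

```text
clock: 12.0
ee_pos: [0.6269, 0.0102, 0.0248]
tcp_rot: [-0.224, 0.718, -0.605, -0.262]
ft_force: [-0.9, 9.4, 6.8]
width: 0.0351
```

```bash
python3 chk.py t8
```

```text
h,e,z mm [-117.4    2.9    1.1] F [-1.4 11.2  7.7] ori err [-0.003  0.007  0.003] 12.05
board angle 0.06857706624314654 n 2785
```

Emit:
drive_tool(offset=[[0.038,0,-0.032],[0.038,0,-0.032],[0,0,0],[0,0,0],[0,0,0],[0,0,0],[0.038,0,-0.032],[0.038,0,-0.032],[0,0,0],[0,0,0],[0,0,0],[0,0,0]], dr=[[0,0,0],[0,0,0],[0,0,0],[0,0,0],[0,0,0],[0,0,0],[0,0,0],[0,0,0],[0,0,0],[0,0,0],[0,0,0],[0,0,0]])

```text
clock: 13.25
ee_pos: [0.63, -0.0093, 0.0249]
tcp_rot: [-0.224, 0.718, -0.604, -0.263]
ft_force: [-2.3, 9.7, 7.3]
width: 0.0348
```

```bash
python3 chk.py t9
```

```text
h,e,z mm [-137.2    2.6    1.2] F [-1.8  9.3  7.2] ori err [-0.003  0.007  0.003] 13.3
board angle 0.03276904800497501 n 2693
```

View pics/t9.png

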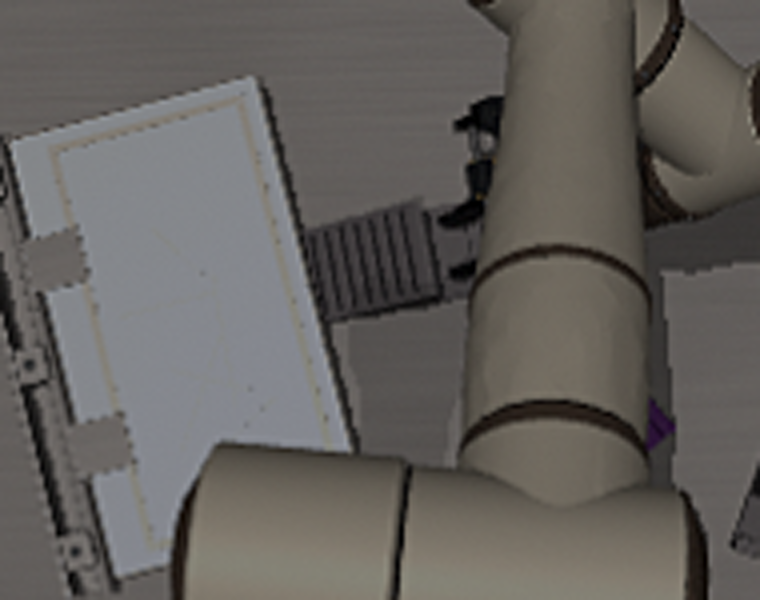

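Board at about 0.033 rad, wedge straight, fingers still in the groove at (460,215)/(460,270). Four more tugs, plus a bit.

Emit:
drive_tool(offset=[[0.038,0,-0.032],[0.038,0,-0.032],[0,0,0],[0,0,0],[0,0,0],[0,0,0],[0.038,0,-0.032],[0.038,0,-0.032],[0,0,0],[0,0,0],[0,0,0],[0,0,0]], dr=[[0,0,0],[0,0,0],[0,0,0],[0,0,0],[0,0,0],[0,0,0],[0,0,0],[0,0,0],[0,0,0],[0,0,0],[0,0,0],[0,0,0]])

```text
clock: 14.5
ee_pos: [0.6339, -0.0309, 0.0248]
tcp_rot: [-0.223, 0.718, -0.605, -0.261]
ft_force: [-1.4, 5.8, 7.2]
width: 0.0353
```

Emit:
drive_tool(offset=[[0.038,0,-0.032],[0.038,0,-0.032],[0,0,0],[0,0,0],[0,0,0],[0.038,0,-0.032],[0.038,0,-0.032],[0,0,0],[0,0,0]], dr=[[0,0,0],[0,0,0],[0,0,0],[0,0,0],[0,0,0],[0,0,0],[0,0,0],[0,0,0],[0,0,0]])

```text
clock: 15.4
ee_pos: [0.6376, -0.0513, 0.0248]
tcp_rot: [-0.223, 0.718, -0.605, -0.26]
ft_force: [-0.0, 4.0, 8.1]
width: 0.0347
```

```bash
python3 chk.py t10
```

```text
h,e,z mm [-179.8    3.     1.1] F [-0.5  3.5  6.9] ori err [-0.005  0.002  0.003] 15.45
board angle 0.0008827165595009394 n 2836
```

View pics/t10.png

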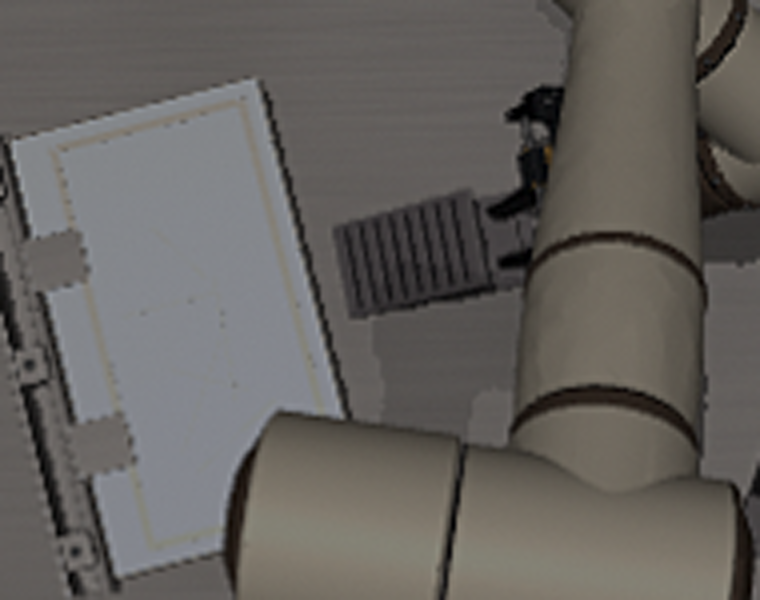

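The board is down (about 0.001 rad). The wedge's thin end at crop (345,270) is about 20 mm clear of the edge at about (310,270). Letting go: off the lip, then withdraw along the finger axis.

Emit:
drive_tool(offset=[[-0.03,0,0],[-0.03,0,0],[0,0,0],[0,0,-0.1],[0,0,-0.2],[0,0,-0.3],[0,0,-0.3],[0,0,-0.4],[0,0,-0.4],[0,0,0]], dr=[[0,0,0],[0,0,0],[0,0,0],[0,0,0],[0,0,0],[0,0,0],[0,0,0],[0,0,0],[0,0,0],[0,0,0]])

```text
clock: 16.45
ee_pos: [0.6564, -0.1612, 0.1618]
tcp_rot: [-0.223, 0.719, -0.607, -0.253]
ft_force: [1.1, 0.6, -0.0]
width: 0.0347
```

```bash
python3 chk.py t11; python3 - <<'E'
from geo import *
p=vision.read_camera("side");cv2.imwrite("pics/s11.png",cv2.resize(p["frame"],None,fx=1.5,fy=1.5))
E
```

```text
h,e,z mm [-288.7    2.5  135.6] F [-1.   0.2 -1.4] ori err [-0.011 -0.005  0.003] 16.5
board angle -0.0003205147427107528 n 3394
```

View pics/t11.png

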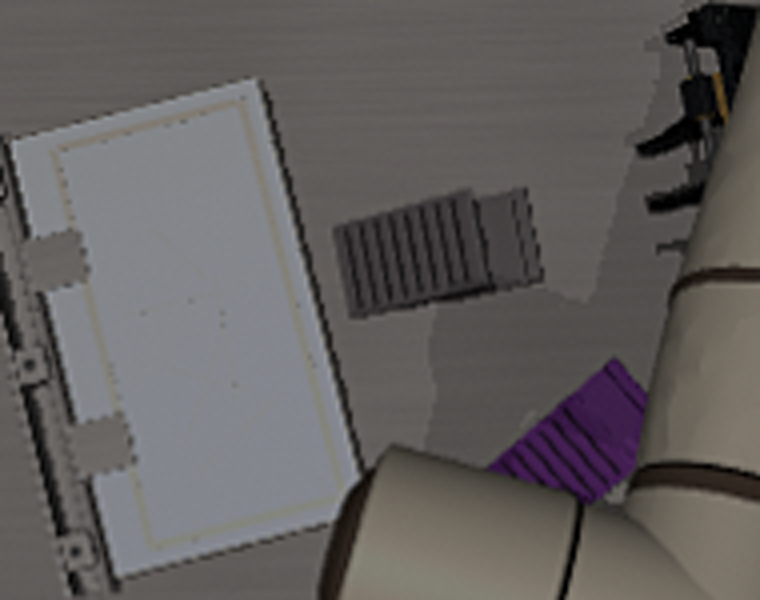

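View pics/s11.png

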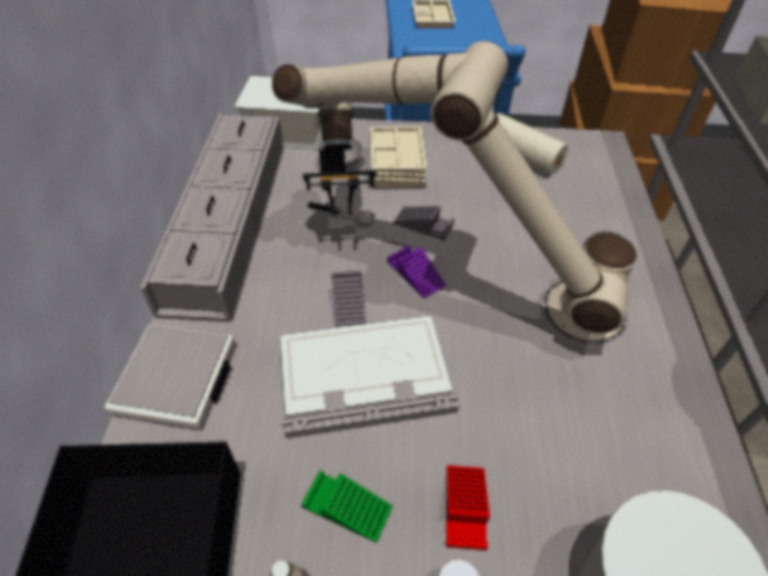

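The wedge lies flat and free at crop (440,250), about 20 mm clear of the board. The board is down, the spare, scoop and trays are in their places, and the gripper is in the air.

```bash
python3 -c "
from h import *
print(workorder.sign_off())"
```

```text
the job is handed in; nothing more can be done
None
```

I drew the wedge out from under the board and handed the job in at about 16.6 s of the 54 s allowed. No verdict is reported.

- **Method:** I slanted both fingers, 35 mm apart and 40° from upright, under the board edge into the groove. I then drew the wedge back by its lip in tugs of about 1 cm with a rest after each. The pull stayed at roughly 4–11 N, with up to about 8 N downward on the wedge.
- **Way down:** The board angle, measured from depth after every second tug, went 0.232, 0.214, 0.176, 0.144, 0.104, 0.069, 0.033 and then 0.001 rad. It was still at 0.176 and 0.144 rad for step 1, and at 0.069 and 0.033 rad for step 2. The last four tugs were not checked one by one. I had no direct reading of the board's speed.
- **Last checks:**
  - **Board:** it is down at 0.000 rad.
  - **Wedge:** it lies flat, with its thin end about 20 mm in front of the edge and its lip about 175 mm in front, both estimated from the picture.
  - **Gripper:** it is clear in the air, with contact force near zero.
- **Bystanders:** The spare wedge, scoop, trays and coloured look-alikes seemed to be in their places in the last picture. I judged that by eye and did not measure it.

None of these checks failed. My three early fits of the wedge's heading disagreed a little, between 9.3° and 12.6°. I pulled at 9.7°, and it came out straight.

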